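# Refit the shaker top, then lift off its dust cap

### The job

Refit the top of the kitchen shaker: pick up the sifter lid by its wide collar with the dust cap still sitting on it, carry the two over as one and lower the lid's plug into the open can until the collar is down on the rim before letting go. Then take the dust cap alone, lift it straight off so that the sifter lid stays seated and undisturbed, and finish still holding the cap upright, a hand's breadth (100 mm) or so above the sifter lid. Don't tip the can or push it about, and leave the other pantry things where they are.

Things in the scene. Friction and masses are not known exactly. Their poses are not given: they have to be found in the camera images.
- can: open steel shaker can, upright, loose, 0.2 to 0.4 kg: round, 62 mm outside, 95 mm high, mouth 55 mm inside, hollow. A strap loop handle on its +y side reaches 59 mm from the axis, at 19 to 75 mm height. Origin: centre of the underside; z up its axis; rim at z = 95 mm.
- sifter_lid: steel sifter lid (inner lid), loose, 0.09 kg, standing on its plug. From z = 0: plug 12 mm high, 52 mm wide, tapering to 47 mm at the foot (drops freely into the mouth, 1.5 mm play); collar 62 mm wide, z 12 to 26 mm, upright sides; perforated dome 42 mm wide, up to z = 42 mm. Origin: centre of the plug's underside, z up. Fully home, the collar lies on the rim: origin 83 mm above the can's.
- dust_cap: white plastic dust cap (outer lid), loose, 0.025 to 0.05 kg: plain round inverted cup, 50 mm outside, upright sides, 30 mm high, flat closed top, no knob. Sits over the dome, its open edge resting on the collar, held by its weight alone (1 mm side play; clears the dome after rising 16 mm). Origin: centre of its lower, open edge, z up; nested, 26 mm above the sifter lid's origin.
- food_can: bystander: closed food can, 66 mm in diameter, 102 mm high, standing; origin at the centre of its underside
- jar: bystander: closed jar, 70 mm in diameter, 110 mm high, standing; origin at the centre of its underside
- low_can: bystander: closed low food can, 74 mm in diameter, 62 mm high, standing; origin at the centre of its underside
- spoon: bystander: spoon with a wooden handle, 160 mm long, lying flat; origin near its middle, x along it
Mind the look-alikes: they are no part of the job. Leave any pink, turquoise or yellow look-alike of the dust_cap alone.

How it is judged:
On the way, in this order (a step that is already met when the one before it is completed fails the run):
1. the sifter lid is held by the fingers and raised more than 30 mm, with the dust cap still nested on it (height (world z) of sifter_lid above 0.03 m and contact force between the fingers and sifter_lid above 0.5 N and distance between dust_cap and sifter_lid below 0.03 m), for 0.2 s.
2. the lid is lowered into the can's mouth to within 5 mm of its seat while the fingers still hold it, cap still on (z of sifter_lid in the frame of can between 0.078 and 0.088 m and horizontal distance between sifter_lid and can below 0.004 m and contact force between the fingers and sifter_lid above 0.5 N and distance between dust_cap and sifter_lid below 0.03 m), for 0.05 s.
3. the lid is fully home on the can (within 2.5 mm) and let go, cap still on (z of sifter_lid in the frame of can between 0.078 and 0.0855 m and horizontal distance between sifter_lid and can below 0.004 m and contact force between the fingers and sifter_lid below 0.1 N and contact force between the fingers and dust_cap below 0.1 N and distance between dust_cap and sifter_lid below 0.03 m), for 0.2 s.
At the end, for the whole second after the job is handed in: Lid home on the can (within 2.5 mm in height, 4 mm sideways, level), fingers off it; can upright, within 30 mm of its start; fingers hold the dust cap still and upright (within 14 degrees), raised at least 70 mm from where it sat on the lid, touching neither lid nor can (z of sifter_lid in the frame of can between 0.078 and 0.0855 m and horizontal distance between sifter_lid and can below 0.004 m and angle between each of sifter_lid, can's own z axis and vertical below 0.06 rad and distance of can from where it was at the start of the episode below 0.03 m and linear speed of each of sifter_lid, dust_cap below 0.02 m/s and contact force between the fingers and sifter_lid below 0.2 N and contact force between the fingers and can below 0.2 N and z of dust_cap in the frame of sifter_lid above 0.096 m and angle between dust_cap's own z axis and vertical below 0.25 rad and contact force between the fingers and dust_cap above 1 N and contact force between dust_cap and sifter_lid below 0.02 N and contact force between dust_cap and can below 0.02 N); the arm keeps its last pose, push and grip.
It fails at once if the dust cap comes off the sifter lid while that lid is not seated on the can (distance between dust_cap and sifter_lid above 0.036 m and (z of sifter_lid in the frame of can above 0.087 m or z of sifter_lid in the frame of can below 0.077 m or horizontal distance between sifter_lid and can above 0.005 m)).
It fails at once if the can is tipped over or pushed more than 30 mm (angle between can's own z axis and vertical above 0.3 rad or distance of can from where it was at the start of the episode above 0.03 m).
It fails at once if another pantry thing is moved more than 20 mm (distance of any of food_can, jar, low_can, spoon from where it was at the start of the episode above 0.02 m).
It also fails if it takes over 48 s, if anything falls off the work surface, if the arm or the gripper's body presses on something with over 40 N, if the wrist force passes 120 N, or if a joint passes its speed limit or range.

### The arm

A 7-joint arm with a two-finger parallel gripper is mounted at the origin on the work surface. World frame = base frame: x ahead of the robot, y to its left, z up, the work surface at z = 0. Lengths are in m, angles in rad, forces in N, time in s.
With the tool pointing down it reaches from about 0.4 to 0.875 m from the base axis. Payload 19.3 kg.
Tool frame: the origin (TCP) lies at the very end of the fingers, on their centre line; the grasp point (between the pads) lies 19 mm behind it; z points along the fingers, y is the line along which they close (so a half turn about z gives the same grasp; the last joint's range is limited). The gripper opens to 85 mm and grips with 20 to 120 N. Pads are 22 mm wide; open, the fingers measure 114 mm over their backs; the gripper's body (76 mm by 85 mm) begins 54 mm behind the grasp point. The pads swing forward as they close: fully open they stand 13 mm farther back than shut.
Start: joints at [1.071, 0.521, -0.036, 1.599, 0.021, 1.021, -0.113], TCP at [0.26, -0.568, 0.231] pointing down, gripper open.
Joint ranges: [-2.91, 2.91], [-0.3, 2.13], [-1.5, 1.42], [0.17, 2.43], [-1.26, 4.41], [0.16, 1.93], [-2.52, 2.52]. Speed limits (rad/s): [1.89, 1.89, 2.39, 2.39, 3.01, 3.01, 3.01].

### API

Orientations are given as [roll, pitch, yaw] about the fixed x, y, z axes, in that order (R = Rz(yaw) Ry(pitch) Rx(roll)).
In Python, from workcell import bot, grab_frame, calibration, job gives the robot as it stands.
- The arm moves only by the shell command python3 -m creep 'ROWS' [FORCE]. ROWS is a JSON list of rows, 1 to 5 of them, each of 7 numbers: the finger opening in m, then dx, dy, dz in m, then a rotation vector rx, ry, rz in rad; each row is the pose to reach, as a shift and turn from the pose commanded when the command began, along the tool's axes at that moment; what a row does not reach only later rows make up. A row lasts 1/8 s, in which the tool goes at most 0.0625 m and 0.188 rad, less where a joint would pass 70% of its speed; a pose out of reach is approached as far as the arm can. The fingers move at their own pace and stop on an object; FORCE is the grip in N (left out, the last holds). Time passes only in rows, so rows that do not move let the fingers close. It prints the time, the measured TCP pose, the force, the opening and the grip force at its end.
- bot.observe(): the state, without advancing time (a new reading comes with each control period).
- grab_frame(name): name is "scene" or "top"; returns (picture, depth): 480x640x3 uint8, blue, green, red; 480x640 float32, m along the optical axis (not along the pixel's ray), 0 where there is no reading.
- calibration(name): a dict with "vfov" (degrees; the focal length in pixels is half the picture's height over the tangent of half this angle, whatever the lens; pixels are square), "cx", "cy" (the principal point, pixels), "dist_coeffs" ([k1, k2, p1, p2, k3] as OpenCV has them; the pictures are not rectified), "eye" and "attitude" of the camera in the world. Camera axes: x right, y down, z forward; pixel columns grow to the right and rows downward; lengths in m; the calibration is good to about 2 mm. A picture is of the moment at which its call begins. calibration takes no time and is no camera call.
- job.job_done(): hands the job in; it is judged then, once.
The state is a dict: "clock": time; "qpos": joint angles; "qd": joint speeds; "joint_efforts": joint torques, N m; "position": TCP position; "tool_rot": TCP orientation; "force": force on the tool from outside, world axes, zero at the start; "moment": the same for the moment, N m; "grip_width": finger opening in m; "finger_force": force on a finger pad.
Only numpy, scipy, OpenCV 4.12 (cv2) and the standard library are available. Lean on these libraries where they do the work, as an engineer would, in place of code of your own. Each camera call takes 0.05 s, during which the arm holds its last target. There are 200 camera calls.

## Working session

There is one attempt and no reset: what is moved stays moved. The work goes in short steps, Python scripts to look and compute and a shell command to move; the robot and the scene stay as the last step left them, time stands still between calls to the robot, and variables do not carry over. Pictures are saved under pics/ and viewed, at most 10 in all, crops included, and the job is handed in when it is done.

```bash
mkdir -p pics
python3 - <<'E'
from workcell import bot, grab_frame, calibration
import cv2,numpy as np
for n in("scene","top"):
    p,d=grab_frame(n); cv2.imwrite(f"pics/{n}0.png",p); np.save(f"pics/{n}0.npy",d); print(n,calibration(n))
print(bot.observe())
E
```

```text
scene {'vfov': 57.33012321556487, 'cx': 322.16313698744375, 'cy': 245.60214550938997, 'dist_coeffs': array([-0.02169169,  0.        ,  0.        ,  0.        ,  0.        ]), 'eye': array([0.79676609, 0.38532047, 0.82506667]), 'attitude': array([-2.60077447,  0.00744901,  2.55713006])}
top {'vfov': 45.53749393929723, 'cx': 321.4083757076945, 'cy': 245.4110841067597, 'dist_coeffs': array([-0.02514557,  0.        ,  0.        ,  0.        ,  0.        ]), 'eye': array([0.38157151, 0.01502488, 1.33278508]), 'attitude': array([-3.00946258, -0.02091194, -1.54304683])}
{'clock': 0.1, 'qpos': array([ 1.07079541,  0.52191483, -0.03631693,  1.59992708,  0.0212227 ,
        1.02109402, -0.11278834]), 'qd': array([-0.00060111, -0.00310026,  0.00019884,  0.00043197, -0.00118148,
       -0.00070651, -0.00015511]), 'joint_efforts': array([ 4.87631405e-03, -9.28465819e+01,  1.98440641e+00, -3.70523000e+01,
        1.81253662e-02,  5.31374637e-03,  7.77495461e-05]), 'position': array([ 0.26027157, -0.56791524,  0.23081664]), 'tool_rot': array([-3.14063915e+00,  9.05841757e-05,  4.29803968e-01]), 'force': array([-0.24462811, -0.17541943, -0.20480544]), 'moment': array([ 0.03680573,  0.02641903, -0.04936287]), 'finger_force': 0.0, 'grip_width': 0.08536445052020612}
```

View pics/scene0.png

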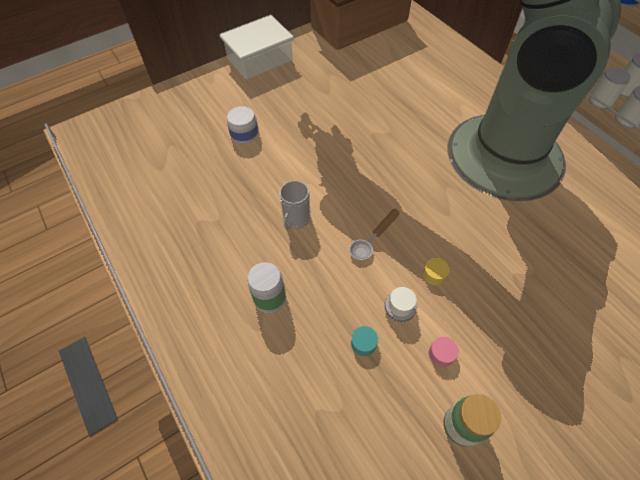

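View pics/top0.png

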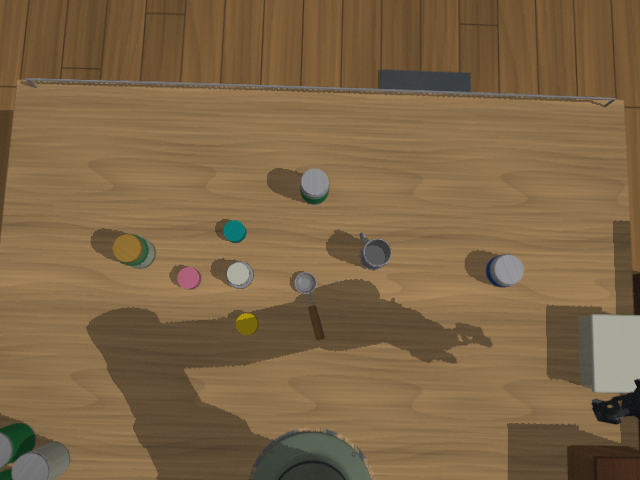

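Scene picture: cap on lid at (402,303), can at (295,205), with turquoise (364,341), pink (445,351) and yellow (437,271) look-alikes around the lid. Top picture: cap (239,274), can mouth (376,254) with its handle at (363,238). Spoon lies at (312,310) between them.

```bash
cat > h.py <<'E'
import cv2,numpy as np
from scipy.spatial.transform import Rotation as Ro
from workcell import calibration, grab_frame, bot
def cam(n):
    c=calibration(n); f=240/np.tan(np.radians(c['vfov']/2))
    K=np.array([[f,0,c['cx']],[0,f,c['cy']],[0,0,1]])
    return K,c['dist_coeffs'],np.array(c['eye']),Ro.from_euler('xyz',c['attitude']).as_matrix()
def plane(n,uv,z):
    K,D,e,R=cam(n); q=cv2.undistortPoints(np.float64(uv).reshape(-1,1,2),K,D).reshape(-1,2)
    r=np.c_[q,np.ones(len(q))]@R.T; return e+r*((z-e[2])/r[:,2])[:,None]
def proj(n,P):
    K,D,e,R=cam(n); return cv2.projectPoints((np.atleast_2d(P)-e)@R,np.zeros(3),np.zeros(3),K,D)[0].reshape(-1,2)
def cloud(n,d):
    v,u=np.nonzero(d>0); K,D,e,R=cam(n)
    q=cv2.undistortPoints(np.float64(np.c_[u,v]).reshape(-1,1,2),K,D).reshape(-1,2)
    return (np.c_[q,np.ones(len(q))]*d[v,u][:,None])@R.T+e,u,v
def circ(P):
    (c,r)=cv2.minEnclosingCircle(np.float32(P[:,:2])); return np.round(c,4),round(r,4)
E
cat > m.py <<'E'
import sys; from h import *
for n in("top","scene"):
    p=cv2.imread(f"pics/{n}0.png"); d=np.load(f"pics/{n}0.npy")
    P,u,v=cloud(n,d); 
    M=(P[:,2]>.01)&(P[:,2]<.15)&(P[:,0]>.25)&(P[:,0]<.9)&(abs(P[:,1])<.6)
    im=np.zeros((480,640),np.uint8); im[v[M],u[M]]=255
    k,L,s,c=cv2.connectedComponentsWithStats(im)
    hsv=cv2.cvtColor(p,cv2.COLOR_BGR2HSV)
    print(n)
    for i in range(1,k):
        if s[i,4]<60: continue
        m=M&(L[v,u]==i); Q=P[m]; zt=np.percentile(Q[:,2],95); T=Q[Q[:,2]>zt-.006]
        print(np.round(c[i]),s[i,4],"z",round(zt,3),"med",np.round(np.median(T,0),3),"circ",circ(T),"bgr",np.median(p[v[m],u[m]],0))
    # cap: white mask
    w=cv2.inRange(hsv,(15,0,150),(60,70,255)); x,y=(239,274) if n=="top" else (402,303)
    k,L,s,c=cv2.connectedComponentsWithStats(w); i=L[y,x]
    if i:
        cn=cv2.findContours(np.uint8(L==i),0,1)[0][0]; W=plane(n,cn.reshape(-1,2),.056); print("cap",s[i],circ(W))
E
python3 m.py
python3 - <<'E'
import cv2
p=cv2.imread("pics/top0.png");q=cv2.imread("pics/scene0.png")
f=lambda a:cv2.resize(a,(400,400),interpolation=cv2.INTER_CUBIC)
cv2.imwrite("pics/crop1.png",cv2.hconcat([f(p[224:304,336:416]),f(q[260:340,362:442])]))
E
```

```text
top
[314. 186.] 862 z 0.106 med [0.688 0.013 0.103] circ (array([0.6874, 0.0129]), 0.0306) bgr [141. 138. 139.]
[234. 231.] 393 z 0.035 med [0.585 0.195 0.031] circ (array([0.5839, 0.1952]), 0.025) bgr [115. 118.  12.]
[374. 252.] 486 z 0.097 med [ 0.535 -0.132  0.095] circ (array([ 0.5361, -0.1282]), 0.0311) bgr [71.  71.5 72. ]
[134. 251.] 1094 z 0.113 med [0.527 0.413 0.11 ] circ (array([0.5271, 0.412 ]), 0.0303) bgr [ 51. 109. 138.]
[504. 270.] 972 z 0.066 med [ 0.51  -0.43   0.063] circ (array([ 0.5095, -0.4279]), 0.0349) bgr [147. 145. 145.]
[239. 275.] 591 z 0.059 med [0.483 0.179 0.056] circ (array([0.483 , 0.1785]), 0.0251) bgr [157. 170. 170.]
[188. 278.] 412 z 0.035 med [0.472 0.293 0.031] circ (array([0.472 , 0.2943]), 0.025) bgr [118.  95. 171.]
[312. 309.] 448 z 0.022 med [0.383 0.    0.019] circ (array([0.4183, 0.0102]), 0.0792) bgr [32. 51. 71.]
[247. 324.] 399 z 0.035 med [0.372 0.157 0.031] circ (array([0.3723, 0.157 ]), 0.0249) bgr [ 10. 100. 117.]
cap [227 263  22  22 376] (array([0.4838, 0.1783]), 0.0245)
scene
[242. 123.] 870 z 0.064 med [ 0.51  -0.426  0.062] c
[... 287 characters left out ...]
0.] 494 z 0.032 med [0.373 0.16  0.03 ] circ (array([0.3731, 0.1596]), 0.0257) bgr [ 57. 122. 144.]
[267. 287.] 1471 z 0.103 med [0.688 0.015 0.102] circ (array([0.6874, 0.0147]), 0.0307) bgr [132. 137. 150.]
[401. 304.] 891 z 0.058 med [0.483 0.181 0.056] circ (array([0.4829, 0.1804]), 0.0254) bgr [185. 204. 217.]
[364. 340.] 613 z 0.032 med [0.584 0.198 0.03 ] circ (array([0.5835, 0.1975]), 0.0252) bgr [140. 148.  79.]
[443. 351.] 653 z 0.032 med [0.474 0.296 0.03 ] circ (array([0.4735, 0.2958]), 0.0253) bgr [142. 125. 211.]
[472. 420.] 2249 z 0.112 med [0.528 0.414 0.11 ] circ (array([0.5272, 0.4137]), 0.031) bgr [ 80. 132. 169.]
cap [388 287  29  24 516] (array([0.4858, 0.1817]), 0.0277)
```

View pics/crop1.png

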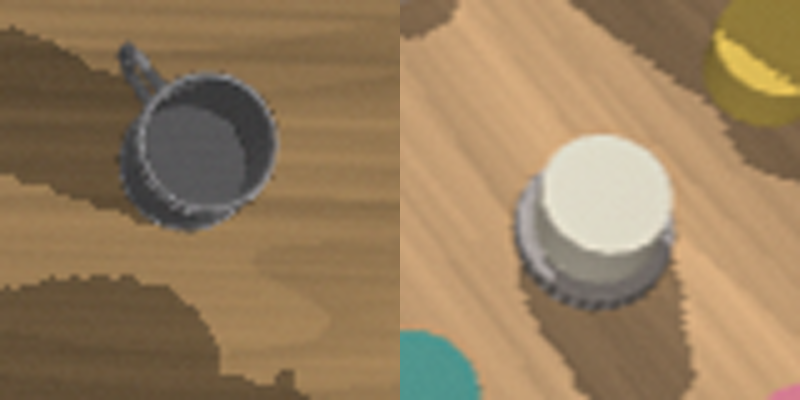

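Crop: can rim circle is centred at crop (207,143), i.e. top px (377.4,252.6), with the handle going up-left; the cap sits squarely on its lid with clear space around. Both views agree to about 2 mm. Next I work out the tool-axis shifts.

```bash
cat >> h.py <<'E'
def go(x,y,z,yaw=None):
    s=bot.observe(); R=Ro.from_euler('xyz',s['tool_rot']).as_matrix()
    o="tool shift %s"%np.round(R.T@(np.array([x,y,z])-s['position']),4)
    t=R.as_matrix() if hasattr(R,'as_matrix') else R
    y0=s['tool_rot'][2] if yaw is None else yaw
    rv=Ro.from_matrix(R.T@Ro.from_euler('xyz',[np.pi,0,y0]).as_matrix()).as_rotvec()
    print(o,"rot",np.round(rv,4),"pos",np.round(s['position'],4),"rpy",np.round(s['tool_rot'],4))
E
python3 - <<'E'
from h import *
print(plane("top",[[377.0,252.2]],.095))
go(.5,-.2,.231); go(.483,.179,.231); go(.483,.179,.15)
E
```

```text
[[ 0.53551568 -0.12818324  0.095     ]]
tool shift [ 0.3712 -0.2346  0.    ] rot [-0.001   0.0001 -0.    ] pos [ 0.2603 -0.5679  0.2308] rpy [-3.1406e+00  1.0000e-04  4.2980e-01]
tool shift [ 5.137e-01 -5.862e-01  3.000e-04] rot [-0.001   0.0001 -0.    ] pos [ 0.2603 -0.5679  0.2308] rpy [-3.1406e+00  1.0000e-04  4.2980e-01]
tool shift [ 0.5137 -0.5861  0.0813] rot [-0.001   0.0001 -0.    ] pos [ 0.2603 -0.5679  0.2308] rpy [-3.1406e+00  1.0000e-04  4.2980e-01]
```

```bash
python3 -m creep '[[0.085,0.05,-0.03,0,0,0,0],[0.085,0.095,-0.06,0,0,0,0],[0.085,0.14,-0.09,0,0,0,0],[0.085,0.185,-0.117,0,0,0,0],[0.085,0.185,-0.117,0,0,0,0]]' 20
python3 -m creep '[[0.085,0.05,-0.03,0,0,0,0],[0.085,0.095,-0.06,0,0,0,0],[0.085,0.14,-0.09,0,0,0,0],[0.085,0.185,-0.117,0,0,0,0],[0.085,0.185,-0.117,0,0,0,0]]'
python3 -c "
from h import *
go(.483,.179,.15); print(bot.observe()['qpos'])"
```

```text
clock: 0.72
position: [0.3823, -0.3813, 0.2313]
tool_rot: [-3.141, -0.001, 0.435]
force: [-1.0, -0.9, -1.0]
grip_width: 0.0851
finger_force: 0.0
clock: 1.35
position: [0.501, -0.1981, 0.231]
tool_rot: [-3.141, -0.001, 0.435]
force: [-0.6, 0.1, -1.2]
grip_width: 0.0849
finger_force: 0.0
tool shift [ 0.1425 -0.3495  0.0815] rot [-0.001  -0.0007  0.    ] pos [ 0.501  -0.1981  0.231 ] rpy [-3.1406e+00 -7.0000e-04  4.3470e-01]
[ 0.38698509  0.38829914 -0.157422    1.82288426  0.07223807  0.93605704
 -0.93782674]
```

```bash
python3 -m creep '[[0.062,0.02,-0.05,0,0,0,0],[0.062,0.04,-0.098,0,0,0,0],[0.062,0.06,-0.146,0,0,0,0],[0.062,0.071,-0.175,0,0,0,0],[0.062,0.071,-0.175,0,0,0,0]]'
python3 -m creep '[[0.062,0.02,-0.05,0.01,0,0,0],[0.062,0.04,-0.098,0.03,0,0,0],[0.062,0.06,-0.146,0.05,0,0,0],[0.062,0.071,-0.175,0.07,0,0,0],[0.062,0.071,-0.175,0.07,0,0,0]]'
python3 - <<'E'
from h import *
go(.483,.179,.15); s=bot.observe(); print(s['qpos'],s['grip_width'])
R=Ro.from_euler('xyz',s['tool_rot']).as_matrix()
p,d=grab_frame("scene"); p2,d2=grab_frame("top"); np.save("pics/s1.npy",d)
P,u,v=cloud("scene",d); T=(P-s['position'])@R
m=(abs(T[:,0])<.03)&(abs(T[:,1])<.07)&(T[:,2]>-.06)&(T[:,2]<.03)
Q=T[m]; 
for sg in(1,-1):
    q=Q[Q[:,1]*sg>.02]; print(sg,len(q),"tip z",np.percentile(q[:,2],[50,95,99,100]),"y",np.percentile(q[:,1],[1,50,99]),"x",np.percentile(q[:,0],[1,50,99]))
c=proj("scene",s['position'])[0].astype(int);print(c)
a=p[c[1]-80:c[1]+80,c[0]-80:c[0]+80]; cv2.imwrite("pics/c2.png",cv2.resize(a,(560,560),interpolation=2))
E
```

```text
clock: 1.98
position: [0.4907, -0.0116, 0.2312]
tool_rot: [-3.141, 0.0, 0.432]
force: [0.5, -0.6, -0.6]
grip_width: 0.0621
finger_force: 0.0
clock: 2.6
position: [0.4821, 0.1763, 0.1598]
tool_rot: [-3.141, 0.002, 0.431]
force: [0.3, -0.8, -0.1]
grip_width: 0.0621
finger_force: 0.0
tool shift [ 0.002  -0.002   0.0098] rot [-0.0003  0.0024 -0.    ] pos [0.4821 0.1763 0.1598] rpy [-3.1413e+00  2.4000e-03  4.3140e-01]
[-0.25829384  0.45333034 -0.27220317  1.9483292   0.17026514  0.76420884
 -1.76734263] 0.06208370682590495
1 226 tip z [-0.05062212 -0.01351732 -0.00864853 -0.00607199] y [0.02918402 0.03884756 0.05712418] x [-0.01219588  0.00633738  0.01210305]
-1 225 tip z [-0.05441493 -0.0165961  -0.01185736 -0.00976281] y [-0.06173563 -0.04200545 -0.03298641] x [-0.01058249  0.00690228  0.01340729]
[411 271]
```

View pics/c2.png

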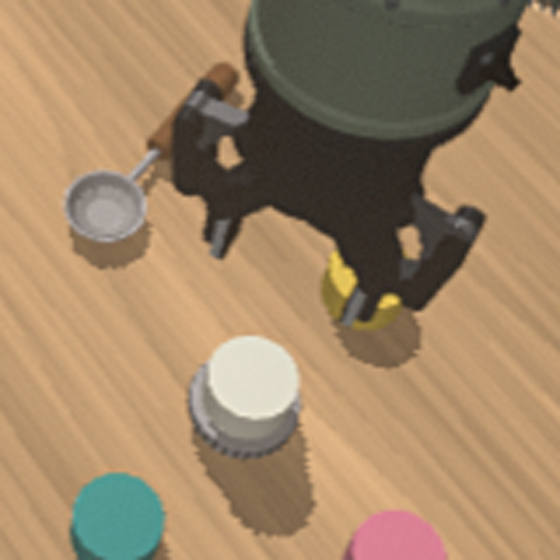

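Crop: open fingers are centred above the white cap on its lid at crop (250,390), with neighbours clear. Fingertips sit about 6–7 mm behind the TCP at 62 mm opening. The scene camera is biased by about +2 mm in y, so I use the top-camera coordinates.

```bash
python3 -m creep '[[0.085,0.001,-0.001,0.01,0,-0.002,0],[0.085,0.001,-0.001,0.03,0,-0.002,0],[0.085,0.001,-0.001,0.05,0,-0.002,0],[0.085,0.001,-0.001,0.07,0,-0.002,0],[0.085,0.001,-0.001,0.07,0,-0.002,0]]'
python3 -c "
from h import *
go(.483,.1785,.007)"
```

```text
clock: 3.32
position: [0.4827, 0.1761, 0.0903]
tool_rot: [3.141, 0.004, 0.428]
force: [0.0, -0.1, -0.1]
grip_width: 0.0847
finger_force: 0.0
tool shift [ 0.0016 -0.0021  0.0833] rot [0.0002 0.0041 0.    ] pos [0.4827 0.1761 0.0903] rpy [3.1414 0.0041 0.4285]
```

```bash
python3 -m creep '[[0.085,0.0016,-0.002,0.015,0,0.004,0],[0.085,0.0016,-0.002,0.035,0,0.004,0],[0.085,0.0016,-0.002,0.055,0,0.004,0],[0.085,0.0016,-0.002,0.068,0,0.004,0],[0.085,0.0016,-0.002,0.07,0,0.004,0]]'
python3 -m creep '[[0.085,0,0,0,0,0,0]]'
python3 -c "
from h import *
go(.483,.1785,.007)"
```

```text
clock: 3.95
position: [0.4833, 0.1797, 0.0207]
tool_rot: [3.142, -0.001, 0.43]
force: [-0.3, -0.3, -0.1]
grip_width: 0.085
finger_force: 0.0
clock: 4.08
position: [0.4837, 0.1799, 0.0217]
tool_rot: [3.142, -0.003, 0.43]
force: [-0.2, 0.0, 0.7]
grip_width: 0.0851
finger_force: 0.0
tool shift [-0.0013  0.001   0.0146] rot [ 0.     -0.0025 -0.    ] pos [0.4837 0.1799 0.0217] rpy [ 3.1416e+00 -2.5000e-03  4.2980e-01]
```

```bash
python3 -m creep '[[0.085,0,0,0.008,0,0,0],[0.085,-0.0005,0.0007,0.0145,0,0,0],[0.085,-0.0005,0.0007,0.0145,0,0,0]]'
python3 -c "
from h import *
go(.483,.1785,.007)"
```

```text
clock: 4.45
position: [0.4831, 0.1788, 0.0063]
tool_rot: [3.142, -0.001, 0.43]
force: [-0.7, -0.5, 0.4]
grip_width: 0.085
finger_force: 0.0
tool shift [-0.0002  0.0002 -0.0007] rot [ 0.     -0.0012 -0.    ] pos [0.4831 0.1788 0.0063] rpy [ 3.1416e+00 -1.2000e-03  4.2970e-01]
```

```bash
python3 -m creep '[[0.07,0,0,0,0,0,0],[0.063,0,0,0,0,0,0],[0.058,0,0,0,0,0,0],[0.055,0,0,0,0,0,0],[0.055,0,0,0,0,0,0]]' 40
python3 -m creep '[[0.055,0,0,-0.005,0,0,0],[0.055,0,0,-0.015,0,0,0],[0.055,0,0,-0.028,0,0,0],[0.055,0,0,-0.04,0,0,0],[0.055,0,0,-0.04,0,0,0]]'
python3 - <<'E'
from h import *
go(.483,.1785,.007); s=bot.observe()
for n in("top","scene"):
    p,d=grab_frame(n); cv2.imwrite(f"pics/{n}3.png",p); np.save(f"pics/{n}3.npy",d)
c=proj("scene",s['position'])[0].astype(int);print(c)
a=p[c[1]-60:c[1]+60,c[0]-60:c[0]+60]; cv2.imwrite("pics/c3.png",cv2.resize(a,(560,560),interpolation=2))
E
```

```text
clock: 5.08
position: [0.4835, 0.179, 0.0073]
tool_rot: [3.141, -0.002, 0.43]
force: [-2.8, -0.5, 9.9]
grip_width: 0.0608
finger_force: 41.0
clock: 5.7
position: [0.4839, 0.1791, 0.048]
tool_rot: [3.142, -0.004, 0.43]
force: [-0.2, -0.5, -1.6]
grip_width: 0.0604
finger_force: 43.6
tool shift [-0.0013  0.0002  0.0409] rot [ 0.     -0.0039 -0.    ] pos [0.4839 0.1791 0.048 ] rpy [ 3.1416 -0.0039  0.4295]
[401 299]
```

View pics/c3.png

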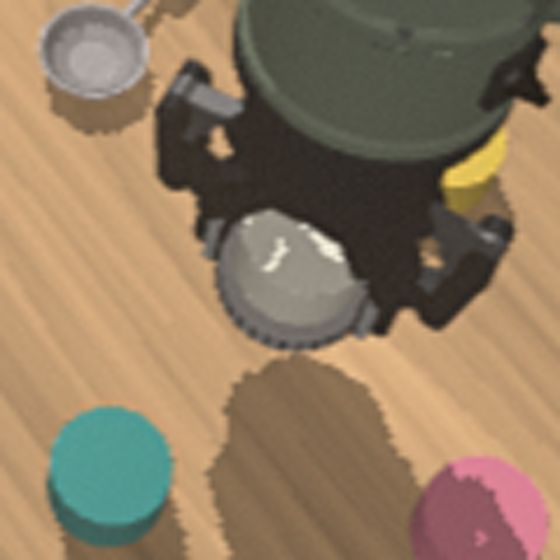

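Crop: the fingers hold the collar and the cap is still on the lid. The lid is off the table, with its shadow detached. Raise and carry.

```bash
python3 -m creep '[[0.055,0,0,-0.01,0,0,0],[0.055,0,0,-0.03,0,0,0],[0.055,0,0,-0.055,0,0,0],[0.055,0,0,-0.08,0,0,0],[0.055,0,0,-0.092,0,0,0]]'
python3 -c "
from h import *
go(.5358,-.1282,.14,.43)"
```

```text
clock: 6.42
position: [0.4834, 0.179, 0.1401]
tool_rot: [3.142, -0.003, 0.43]
force: [-0.1, 0.6, -1.4]
grip_width: 0.0603
finger_force: 43.6
tool shift [-8.030e-02  3.011e-01 -1.000e-04] rot [ 0.     -0.0032 -0.0003] pos [0.4834 0.179  0.1401] rpy [ 3.1416 -0.0032  0.4297]
```

```bash
python3 -m creep '[[0.055,-0.003,0.01,0,0,0,0],[0.055,-0.008,0.03,0,0,0,0],[0.055,-0.016,0.06,0,0,0,0],[0.055,-0.024,0.09,0,0,0,0],[0.055,-0.032,0.12,0,0,0,0]]'
python3 -m creep '[[0.055,-0.008,0.03,0,0,0,0],[0.055,-0.016,0.06,0,0,0,0],[0.055,-0.024,0.09,0,0,0,0],[0.055,-0.032,0.12,0,0,0,0],[0.055,-0.037,0.14,0,0,0,0]]'
python3 -m creep '[[0.055,-0.004,0.016,0,0,0,0],[0.055,-0.008,0.028,0,0,0,0],[0.055,-0.011,0.038,0,0,0,0],[0.055,-0.011,0.041,0,0,0,0],[0.055,-0.011,0.041,0,-0.003,0]]'
python3 -c "
from h import *
go(.5358,-.1282,.14,.43)"
```

```text
clock: 7.05
position: [0.5035, 0.0546, 0.1376]
tool_rot: [-3.141, -0.0, 0.429]
force: [0.7, 0.7, -1.9]
grip_width: 0.0604
finger_force: 43.6
clock: 7.68
position: [0.5279, -0.0886, 0.1374]
tool_rot: [-3.141, -0.0, 0.428]
force: [-0.2, -0.3, -1.6]
grip_width: 0.0606
finger_force: 43.6
tool shift [-0.0093  0.0393 -0.0026] rot [-0.0005 -0.0001 -0.0018] pos [ 0.5279 -0.0886  0.1374] rpy [-3.1411e+00 -1.0000e-04  4.2820e-01]Traceback (most recent call last):
ValueError: setting an array element with a sequence. The requested array has an inhomogeneous shape after 1 dimensions. The detected shape was (5,) + inhomogeneous part.
```

```bash
python3 -m creep '[[0.055,-0.004,0.016,0,0,0,0],[0.055,-0.008,0.028,0,0,0,0],[0.055,-0.0095,0.037,-0.002,0,0,0],[0.055,-0.0095,0.0395,-0.003,0,0,0],[0.055,-0.0095,0.0395,-0.003,0,0,0]]'
python3 - <<'E'
from h import *
go(.5358,-.1282,.14,.43); s=bot.observe()
for n in("top","scene"):
    p,d=grab_frame(n); cv2.imwrite(f"pics/{n}4.png",p); np.save(f"pics/{n}4.npy",d)
    c=proj(n,s['position'])[0].astype(int);print(c)
    a=p[c[1]-50:c[1]+50,c[0]-50:c[0]+50]; cv2.imwrite(f"pics/c4{n}.png",a)
f=lambda n:cv2.resize(cv2.imread(f"pics/c4{n}.png"),(400,400),interpolation=2)
cv2.imwrite("pics/c4.png",cv2.hconcat([f("top"),f("scene")]))
E
```

```text
clock: 8.3
position: [0.5366, -0.1257, 0.1417]
tool_rot: [-3.141, -0.002, 0.43]
force: [-0.3, 0.2, -1.2]
grip_width: 0.0605
finger_force: 43.6
tool shift [-0.0018  0.0019  0.0017] rot [-0.0001 -0.0022  0.0001] pos [ 0.5366 -0.1257  0.1417] rpy [-3.1415e+00 -2.2000e-03  4.3010e-01]
[378 248]
[292 177]
```

View pics/c4.png

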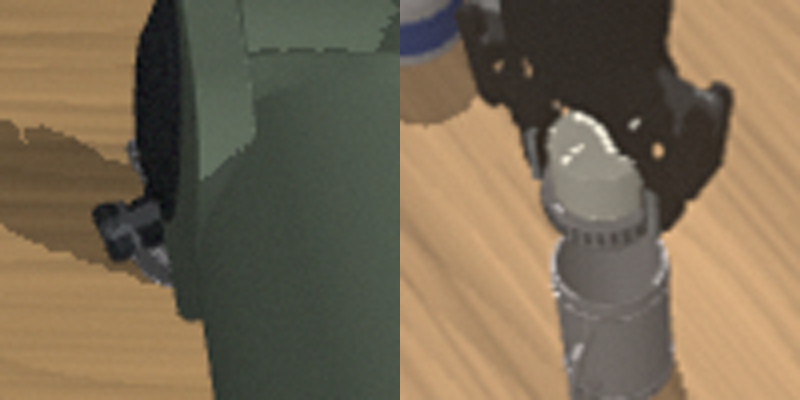

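Scene crop: lid with cap is held just above the can mouth, close to coaxial (lid around crop x 600, can around 612). I measure the offset from the scene depth by fitting r = 31 mm circles to the collar and the can walls.

```bash
cat > fit.py <<'E'
from h import *; from scipy.optimize import least_squares
def fit(P,r,c0):
    f=lambda c:np.hypot(P[:,0]-c[0],P[:,1]-c[1])-r
    o=least_squares(f,c0,loss='soft_l1',f_scale=.001); q=abs(f(o.x))<.004
    return o.x,np.std(f(o.x)[q]),q.sum(),len(q)
def walls(d,zl,s):
    P,u,v=cloud("scene",d); c=np.array([.5358,-.1262])
    R=Ro.from_euler('xyz',s['tool_rot']).as_matrix(); T=(P-s['position'])@R
    near=np.hypot(*(P[:,:2]-c).T)<.036
    for nm,lo,hi,r in(("can",.02,.088,.031),("collar",zl+.014,zl+.024,.031),("cap",zl+.030,zl+.052,.025)):
        rr=np.hypot(*(P[:,:2]-c).T)
        m=near&(P[:,2]>lo)&(P[:,2]<hi)&(rr>r-.006)
        if nm!="can": m&=abs(T[:,1])<.026
        if m.sum()>10: print(nm,fit(P[m],r,c))
E
python3 - <<'E'
from fit import *
d=np.load("pics/scene4.npy"); s=bot.observe(); walls(d,s['position'][2]-.007,s); walls(np.load("pics/scene0.npy"),.5,s)
go(.5358,-.1282,.14,.43)
P,u,v=cloud("scene",d)
for uu,vv in((600,232),(605,243),(612,275),(615,330)):
    a,b=292-50+(uu-400)//4,177-50+vv//4; k=(u==a)&(v==b); print(P[k])
E
```

```text
can (array([ 0.53538766, -0.12649009]), np.float64(0.0010391435472952416), np.int64(796), 802)
collar (array([ 0.53516122, -0.12386146]), np.float64(0.0011534823539505574), np.int64(72), 75)
cap (array([ 0.53525573, -0.12413487]), np.float64(0.0008049132672440394), np.int64(156), 156)
can (array([ 0.53545596, -0.126129  ]), np.float64(0.0009574222647879145), np.int64(888), 896)
tool shift [-0.0018  0.0021  0.0017] rot [-0.0002 -0.0021  0.0005] pos [ 0.5366 -0.1255  0.1417] rpy [-3.1414e+00 -2.1000e-03  4.3050e-01]
[[ 0.55258771 -0.09872973  0.15705414]]
[[ 0.5522089  -0.09609189  0.15337106]]
[[ 0.52178645 -0.15021056  0.04755036]]
[[ 0.55025567 -0.10107462  0.07318976]]
```

```bash
python3 -m creep '[[0.055,-0.0009,0.0024,0.006,0,0,0],[0.055,-0.0009,0.0024,0.015,0,0,0],[0.055,-0.0009,0.0024,0.025,0,0,0],[0.055,-0.0009,0.0024,0.033,0,0,0],[0.055,-0.0009,0.0024,0.033,0,0,0]]'
python3 -m creep '[[0.055,0,0,0,0,0,0],[0.055,0,0,0,0,0,0]]'
python3 - <<'E'
from fit import *
go(.5368,-.1281,.09,.43); s=bot.observe(); p,d=grab_frame("scene");p,d2=grab_frame("scene"); walls(d,s['position'][2]-.007,s); walls(d2,s['position'][2]-.007,s);go(.5368,-.1281,.09,.43)
E
```

```text
clock: 9.02
position: [0.5364, -0.1285, 0.1078]
tool_rot: [-3.141, -0.001, 0.43]
force: [-0.2, 0.0, -2.1]
grip_width: 0.0606
finger_force: 43.7
clock: 9.28
position: [0.537, -0.1287, 0.1089]
tool_rot: [3.141, -0.002, 0.43]
force: [0.6, 0.6, -1.4]
grip_width: 0.0604
finger_force: 43.7
tool shift [ 0.     -0.0006  0.0189] rot [ 0.0003 -0.0024 -0.0003] pos [ 0.537  -0.1287  0.1089] rpy [ 3.1413e+00 -2.4000e-03  4.2970e-01]
can (array([ 0.53487449, -0.12711061]), np.float64(0.0011720312457920606), np.int64(567), 576)
collar (array([ 0.53528235, -0.12696155]), np.float64(0.001230308398696704), np.int64(68), 70)
cap (array([ 0.53553644, -0.12716899]), np.float64(0.0007982878989958718), np.int64(136), 136)
can (array([ 0.5348163 , -0.12715191]), np.float64(0.0011410738823913447), np.int64(565), 574)
collar (array([ 0.5354829 , -0.12732396]), np.float64(0.001153152123467554), np.int64(65), 68)
cap (array([ 0.53553458, -0.1273219 ]), np.float64(0.0008272492986520375), np.int64(141), 141)
tool shift [ 0.0001 -0.0006  0.0189] rot [ 0.0002 -0.0023 -0.0003] pos [ 0.5369 -0.1287  0.1089] rpy [ 3.1414e+00 -2.3000e-03  4.2970e-01]
```

Lid and can are within about 1 mm of coaxial. Lower slowly, watching force.

```bash
python3 -m creep '[[0.055,0,-0.0003,0.004,0,0,0],[0.055,0,-0.0003,0.008,0,0,0],[0.055,0,-0.0003,0.012,0,0,0],[0.055,0,-0.0003,0.014,0,0,0],[0.055,0,-0.0003,0.014,0,0,0]]'
python3 -m creep '[[0.055,0,0,0,0,0,0]]'
python3 - <<'E'
from fit import *
s=bot.observe(); p,d=grab_frame("scene"); walls(d,s['position'][2]-.007,s);go(.5368,-.1281,.09,.43)
E
```

```text
clock: 10.0
position: [0.5366, -0.1283, 0.0945]
tool_rot: [-3.141, -0.002, 0.43]
force: [-0.1, 0.1, -1.8]
grip_width: 0.0607
finger_force: 43.7
clock: 10.12
position: [0.5367, -0.1284, 0.0947]
tool_rot: [3.142, -0.002, 0.43]
force: [-0.6, 0.7, -2.2]
grip_width: 0.0607
finger_force: 43.7
can (array([ 0.53466879, -0.12746222]), np.float64(0.0008713037860554288), np.int64(471), 475)
collar (array([ 0.53519329, -0.12673257]), np.float64(0.0012117884789220933), np.int64(56), 61)
cap (array([ 0.53555577, -0.12689565]), np.float64(0.0008942820031777216), np.int64(136), 136)
tool shift [ 0.0001 -0.0003  0.0048] rot [ 0.0001 -0.0022 -0.0003] pos [ 0.5368 -0.1284  0.0948] rpy [ 3.1415e+00 -2.2000e-03  4.2970e-01]
```

```bash
python3 -m creep '[[0.055,0,0,0.0015,0,0,0],[0.055,0,0,0.003,0,0,0],[0.055,0,0,0.003,0,0,0]]'
python3 -m creep '[[0.055,0,0,0.001,0,0,0],[0.055,0,0,0.001,0,0,0]]'
```

```text
clock: 10.55
position: [0.5366, -0.1283, 0.0915]
tool_rot: [-3.141, -0.002, 0.43]
force: [-0.3, -0.0, -1.0]
grip_width: 0.0607
finger_force: 43.7
clock: 10.8
position: [0.5367, -0.1283, 0.0906]
tool_rot: [-3.142, -0.002, 0.43]
force: [-0.1, 0.1, -1.8]
grip_width: 0.0609
finger_force: 43.7
```

```bash
python3 -m creep '[[0.055,0,0,0.001,0,0,0],[0.055,0,0,0.001,0,0,0]]'
python3 -m creep '[[0.055,0,0,0.001,0,0,0],[0.055,0,0,0.001,0,0,0]]'
```

```text
clock: 11.05
position: [0.5369, -0.1284, 0.0903]
tool_rot: [3.141, -0.002, 0.43]
force: [-4.0, 1.4, 12.8]
grip_width: 0.0605
finger_force: 45.1
clock: 11.3
position: [0.5372, -0.1284, 0.0902]
tool_rot: [3.141, -0.003, 0.43]
force: [-8.9, 1.9, 31.8]
grip_width: 0.0602
finger_force: 46.9
```

Collar is on the rim (force rises at z = 0.0903 as predicted). Relieve the push, then open.

```bash
python3 -m creep '[[0.055,0,0,-0.0015,0,0,0],[0.055,0,0,-0.0015,0,0,0]]'
python3 -m creep '[[0.066,0,0,-0.0005,0,0,0],[0.075,0,0,-0.0005,0,0,0],[0.085,0,0,-0.0005,0,0,0],[0.085,0,0,-0.0005,0,0,0],[0.085,0,0,-0.0005,0,0,0]]' 20
python3 - <<'E'
from fit import *
s=bot.observe(); p,d=grab_frame("scene"); cv2.imwrite("pics/scene5.png",p); walls(d,.083,s);go(.5368,-.1281,.114,.43)
c=proj("scene",s['position'])[0].astype(int)
cv2.imwrite("pics/c5.png",cv2.resize(p[c[1]-60:c[1]+60,c[0]-60:c[0]+60],(500,500),interpolation=2))
E
```

```text
clock: 11.55
position: [0.5369, -0.1284, 0.0903]
tool_rot: [3.141, -0.002, 0.43]
force: [-1.9, 0.8, 8.0]
grip_width: 0.06
finger_force: 44.5
clock: 12.18
position: [0.5367, -0.1284, 0.0906]
tool_rot: [-3.142, -0.002, 0.43]
force: [-0.0, -0.2, -0.4]
grip_width: 0.0848
finger_force: 0.0
can (array([ 0.53468202, -0.12739049]), np.float64(0.0008592320723838741), np.int64(477), 484)
collar (array([ 0.53568419, -0.12723367]), np.float64(0.0007426836340927751), np.int64(57), 58)
cap (array([ 0.53558269, -0.12679798]), np.float64(0.0007948106514818296), np.int64(137), 137)
tool shift [ 0.0002 -0.0002 -0.0234] rot [-0.0001 -0.0019 -0.0002] pos [ 0.5367 -0.1283  0.0906] rpy [-3.1415e+00 -1.9000e-03  4.2980e-01]
```

View pics/c5.png

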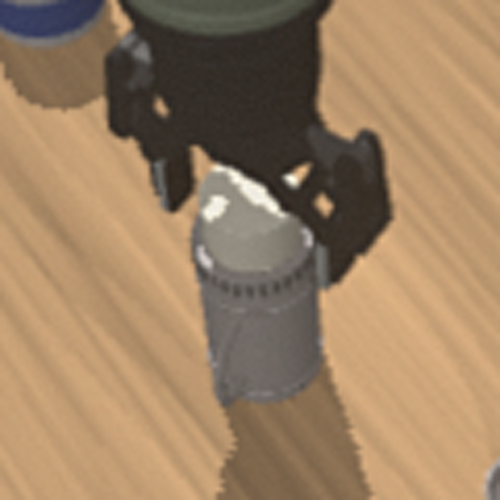

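Crop: the lid is seated flush on the can (collar at crop (255,280)), the cap is still on, and the fingers are open and clear. Now rise to the cap's side wall and close on it.

```bash
python3 -m creep '[[0.085,0,0,-0.005,0,0,0],[0.085,0,0,-0.014,0,0,0],[0.085,0,0,-0.0225,0,0,0],[0.085,0,0,-0.0225,0,0,0],[0.085,0,0,-0.0225,0,0,0]]' 20
python3 -m creep '[[0.07,0,0,0,0,0,0],[0.06,0,0,0,0,0,0],[0.054,0,0,0,0,0,0],[0.05,0,0,0,0,0,0],[0.045,0,0,0,0,0,0]]'
python3 -m creep '[[0.042,0,0,0,0,0,0],[0.042,0,0,0,0,0,0]]'
```

```text
clock: 12.85
position: [0.5366, -0.1284, 0.1131]
tool_rot: [3.142, -0.002, 0.43]
force: [-0.3, 0.4, 0.4]
grip_width: 0.0849
finger_force: 0.0
clock: 13.48
position: [0.5367, -0.1284, 0.1132]
tool_rot: [3.142, -0.002, 0.43]
force: [-1.6, 1.5, 4.6]
grip_width: 0.0499
finger_force: 20.3
clock: 13.72
position: [0.5367, -0.1284, 0.1132]
tool_rot: [3.142, -0.002, 0.43]
force: [-1.5, 0.2, 4.7]
grip_width: 0.0498
finger_force: 20.3
```

Gripped at 50 mm. Lift straight up about 105 mm, slowly at first.

```bash
python3 -m creep '[[0.042,0,0,-0.003,0,0,0],[0.042,0,0,-0.007,0,0,0],[0.042,0,0,-0.012,0,0,0],[0.042,0,0,-0.017,0,0,0],[0.042,0,0,-0.023,0,0,0]]'
python3 -m creep '[[0.042,0,0,-0.01,0,0,0],[0.042,0,0,-0.025,0,0,0],[0.042,0,0,-0.045,0,0,0],[0.042,0,0,-0.065,0,0,0],[0.042,0,0,-0.08,0,0,0]]'
python3 -m creep '[[0.042,0,0,-0.003,0,0,0],[0.042,0,0,-0.003,0,0,0],[0.042,0,0,-0.003,0,0,0],[0.042,0,0,-0.003,0,0,0]]'
python3 - <<'E'
from fit import *
s=bot.observe(); p,d=grab_frame("scene"); cv2.imwrite("pics/scene6.png",p); walls(d,.083,s);go(.5368,-.1281,.218,.43)
P,u,v=cloud("scene",d); m=np.hypot(P[:,0]-.5355,P[:,1]+.127)<.018; z=P[m,2]; print("dome z",z[(z>.09)&(z<.15)].max() if ((z>.09)&(z<.15)).any() else None)
c=proj("scene",s['position'])[0].astype(int); cv2.imwrite("pics/c6.png",cv2.resize(p[max(0,c[1]-70):c[1]+110,c[0]-90:c[0]+90],(540,540),interpolation=2))
E
```

```text
clock: 14.35
position: [0.5366, -0.1284, 0.1365]
tool_rot: [3.142, -0.002, 0.43]
force: [-1.0, -1.2, -0.6]
grip_width: 0.0499
finger_force: 20.9
clock: 14.98
position: [0.5367, -0.1285, 0.2177]
tool_rot: [3.141, -0.003, 0.43]
force: [-1.4, -0.9, 0.1]
grip_width: 0.0496
finger_force: 20.9
clock: 15.48
position: [0.5363, -0.1284, 0.2186]
tool_rot: [-3.141, -0.001, 0.43]
force: [-0.1, -0.2, -0.3]
grip_width: 0.0499
finger_force: 20.9
can (array([ 0.53467744, -0.1273394 ]), np.float64(0.0008908777224893875), np.int64(490), 496)
collar (array([ 0.53541644, -0.1270045 ]), np.float64(0.0009296823254225823), np.int64(66), 69)
cap (array([ 0.5328089 , -0.13125953]), np.float64(0.0015782590969975734), np.int64(31), 41)
tool shift [ 0.0006 -0.0001  0.0007] rot [-0.0005 -0.0015 -0.0002] pos [ 0.5363 -0.1284  0.2187] rpy [-3.1411e+00 -1.5000e-03  4.2980e-01]
dome z 0.1263809223654414
```

View pics/c6.png

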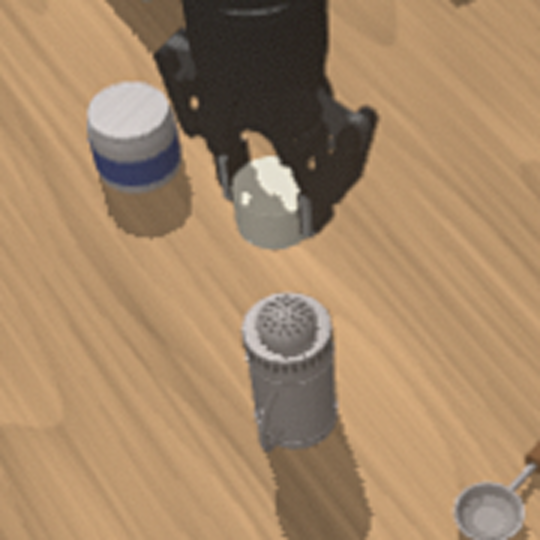

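The crop shows the cap held upright at (270,200). The sifter lid is seated on the can at (287,330), with its dome top near z = 0.125 as expected. Handing in.

```bash
python3 -c "
from workcell import job
print(job.job_done())"
```

```text
the job is handed in; nothing more can be done
None
```

The job is handed in, though no verdict came back: by the last camera check the sifter lid is seated on the can, and the gripper is holding the dust cap upright about 105 mm above where it sat.

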